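Open the squeeze-tab jar of brush cleaner

ROBOT

A 7-joint arm with a two-finger parallel gripper is mounted at the origin on the work surface. World frame = base frame: x ahead of the robot, y to its left, z up, the work surface at z = 0. Lengths are in m, angles in rad, forces in N, time in s.
With the tool pointing down it reaches from about 0.4 to 0.875 m from the base axis. Payload 19.3 kg.
Tool frame: the origin (TCP) lies at the very end of the fingers, on their centre line; the grasp point (between the pads) lies 19 mm behind it; z points along the fingers, y is the line along which they close (so a half turn about z gives the same grasp; the last joint's range is limited). The gripper opens to 85 mm and grips with 20 to 120 N. Pads are 22 mm wide; open, the fingers measure 114 mm over their backs; the gripper's body (76 mm by 85 mm) begins 54 mm behind the grasp point. The pads swing forward as they close: fully open they stand 13 mm farther back than shut.
Start: joints at [-1.418, 0.521, -0.036, 1.599, 0.021, 1.021, -0.113], TCP at [0.138, 0.61, 0.194] pointing down, gripper open.
Joint ranges: [-2.91, 2.91], [-0.3, 2.13], [-1.5, 1.42], [0.17, 2.43], [-1.26, 4.41], [0.16, 1.93], [-2.52, 2.52]. Speed limits (rad/s): [1.89, 1.89, 2.39, 2.39, 3.01, 3.01, 3.01].

INTERFACE

Orientations are given as [roll, pitch, yaw] about the fixed x, y, z axes, in that order (R = Rz(yaw) Ry(pitch) Rx(roll)).
In Python, from workcell import bot gives the robot as it stands.
- The arm moves only by the tool carry_out, never from a script. Its argument "rows" is a list that holds one entry, the list of rows, each a list of 4 numbers: the shift along the tool's x, y, z in m, then the turn about the tool's z in degrees. In form: [[[x, y, z, twist], ...]]. A call has 1 to 12 rows; each row is the pose to reach, as a shift and turn from the pose commanded when the call began, along the tool's axes at that moment; what a row does not reach only later rows make up. A row lasts 1/12 s, in which the tool goes at most 41.7 mm and 7.16 degrees, less where a joint would pass 70% of its speed; a pose out of reach is approached as far as the arm can. A call with a gripper value outside its range is refused whole. "grip" is the finger opening in m, from 0 to 0.0854, set as the call begins (left out, the last holds). The fingers move at their own pace and stop on an object; "grip_force" is the grip in N (left out, the last holds). Time passes only in rows, so rows that repeat a pose let the fingers close. It gives the time, the measured TCP pose, the force, the opening and the grip force at its end, in the units of the state.
- bot.observe(): the state, without advancing time (a new reading comes with each control period).
- bot.grab_frame(name): name is "scene" or "top" or "wrist"; returns a dict with "pixels" (420x560x3 uint8, red, green, blue), "K" (3x3 intrinsics, pixels), "k1" (the pictures are not rectified: a ray, as slopes to the right and down, at radius r is drawn at 1 + k1 r^2 times it, then the intrinsics apply), "pose" (4x4, takes a point from camera to world coordinates). Camera axes: x right, y down, z forward; pixel columns grow to the right and rows downward; lengths in m; the calibration is good to about 2 mm. A picture is of the moment at which its call begins. There is no depth.
- bot.job_done(): hands the job in; it is judged then, once.
Trained networks look in a picture, given as the dict that the camera call returned (one of the last four; its "shot" number tells which), for a name from the list of things; names that differ only in an ending like _2 or _b are one class to them, and where a whole thing is asked for, a point or a joint stands for the part that bears it (a point fixed in the world has none). Each returns a list of dicts, best first, with "conf" (0 to 1); they miss things now and then, are a little off and sometimes report something else, mostly with a low value. They report only what shows in the picture. A call takes as long as a camera call. They do not tell look-alikes from the thing itself.
- bot.look_for(picture, label): "position" ([column, row] in pixels, amid what is visible of it).
- bot.regions_of(picture, label): "region" (420x560 bool, what is visible of it) and "position" ([column, row] in pixels, amid what is visible of it).
- bot.spot_point(picture, label): "position" ([column, row] in pixels: a listed point, or the origin of a listed thing).
The state is a dict: "clock": time; "qpos": joint angles; "qd": joint speeds; "joint_efforts": joint torques, N m; "position": TCP position; "tool_rot": TCP orientation; "force": force on the tool from outside, world axes, zero at the start; "moment": the same for the moment, N m; "grip_width": finger opening in m; "finger_force": force on a finger pad.
Only numpy, scipy, OpenCV 4.12 (cv2) and the standard library are available. Lean on these libraries where they do the work, as an engineer would, in place of code of your own. Each camera call takes 0.05 s, during which the arm holds its last target. There are 200 camera calls.

TASK

Open the jar of brush cleaner: squeeze the two side tabs of its cap together, keep them squeezed while you turn the cap anticlockwise (seen from above) until you feel it come up against its stop, then lift it straight off. Do not force the cap against its stop or its catches. Set it down upright in the wooden tray, without dropping it, and leave the other things on the table alone.

Things in the scene. Friction and masses are not known exactly. Their poses are not given: they have to be found in the camera images.
- cap: Grey plastic cap on the jar, about 95 g, 50 mm across, 46 mm high, 64 mm over the two tabs at its +y and -y sides (either way round is the same). Origin on its axis at its skirt's underside, z up. Stands upright on its skirt. Below each tab a leg 8 mm wide, down to 1 mm above the origin, locks the turning unless both tabs are fully in. It turns anticlockwise seen from above: its yaw grows.
- tab_a (a point): Middle of the flat outer face of the sprung tab at the cap's +y: 32 mm off the axis, 31 mm above the cap's origin. The pad is 24 mm wide, from 20 to 39.5 mm above the origin. Squeeze it from above, fingers closing along the cap's y. Each tab goes in 5 mm (3 N to start, 10.5 N for all of it), leaving 54 mm over both; a grip of 20 to 40 N is right.
- tab_b (a point): The same point on the like tab at the cap's -y side.
- cap_top (a point): Centre of the cap's top, 46 mm above its origin. The cap comes off only when turned home to its stop: just touching it (within about 0.02 rad) or pressing lightly on its cushion. There it lifts straight up against up to 8 N of seal drag, clear of the neck after 42 mm. Pulling before that forces it: over 25 N in all on the jar's ledges, stop or catches is too much.
- jar: Amber jar 84 mm across, fixed in a wooden block 110 x 110 x 22 mm screwed to the table. Origin at the centre of the block's underside, on the table; z up on the jar's axis. Shoulder at 75 mm; on it four white catch posts, tops at 85 mm, 29 to 37 mm from the axis, beside the cap's legs. The locked cap's origin is 77 mm above this one, its axes the same within 0.02 rad.
- tray: Shallow wooden tray 150 x 150 mm, rim 14 mm high, walls 4 mm, floor 4 mm thick, fixed on the table. Origin at the centre of its underside. The cap goes anywhere wholly on its floor.
- paint_bottle: Loose orange paint bottle, 38 mm across, 105 mm high, standing; origin at the centre of its underside. Leave alone.
- glitter_jar: Loose clear jar with a black lid, 56 mm across, 60 mm high, standing; origin at the centre of its underside. Leave alone.
- tape_roll: Loose black roll of tape lying flat, 84 mm across, 24 mm high; origin at the centre of its underside. Leave alone.
- neck: White neck of the jar, 30 mm across, under the cap; origin on the jar's axis 75 mm above the jar's, top 42 mm higher. Tabs in, the cap turns on it against light seal drag (under 0.15 N m) to a stop with a stiff rubber cushion (5 N m per rad), 0.45 to 1.3 rad on from the locked place: this differs from jar to jar, is out of sight and must be felt. Over 0.4 N m on stop or catches forces it.
Things that resemble listed ones, but are neither listed nor needed, are in the scene too. What is shaped like the cap but turquoise is not meant.

How it is judged:
On the way, in this order (a step that is already met when the one before it is completed fails the run):
1. the cap has been turned at least 0.3 rad while still seated on the jar (angle between the x axis of cap and the x axis of jar, either way round above 0.3 rad and z of cap in the frame of jar below 0.083 m and horizontal distance between cap and jar below 0.005 m), for 0.1 s.
2. the cap is lifted clear of the neck, upright, above the jar (z of cap in the frame of jar above 0.119 m and horizontal distance between cap and jar below 0.05 m and angle between cap's own z axis and vertical below 0.35 rad), for 0.05 s.
At the end, for the whole second after the job is handed in: the cap stands upright (within 0.1 rad) on the tray's floor, wholly inside the rim (its axis within 43 mm of the tray's centre in the tray's x and y), released and at rest (angle between cap's own z axis and vertical below 0.1 rad and x of cap in the frame of tray between -0.043 and 0.043 m and y of cap in the frame of tray between -0.043 and 0.043 m and z of cap in the frame of tray below 0.009 m and linear speed of cap below 0.02 m/s); the robot touches nothing.
It fails at once if the cap is forced against the jar's stop, ledges or catch posts: more than 25 N in all (contact force between cap and jar above 25 N).
It fails at once if the cap is dropped: it falls faster than 0.6 m/s untouched by the fingers (linear speed of cap above 0.6 m/s and not (contact force between the fingers and cap above 0.01 N)).
It fails at once if a bystander is shifted by more than 20 mm or tipped (distance of any of paint_bottle, glitter_jar, tape_roll from where it was at the start of the episode above 0.02 m or angle between any of paint_bottle, glitter_jar's own z axis and vertical above 0.3 rad).
It also fails if it takes over 64 s, if anything falls off the work surface, if the arm or the gripper's body presses on something with over 40 N, if the wrist force passes 120 N, or if a joint passes its speed limit or range.

## Working session

There is one attempt and no reset: what is moved stays moved. The work goes in short steps, Python scripts to look and compute and a tool call to move; the robot and the scene stay as the last step left them, time stands still between calls to the robot, and variables do not carry over. Pictures are saved under pics/ and viewed, at most 10 in all, crops included, and the job is handed in when it is done.

Besides the shell and the picture viewer there is one more tool, called after "Emit:" as a command line: name --argument value ..., lists and objects as JSON in quotes. carry_out: Moves the arm, as the interface text tells. Its arguments: {"type":"object","properties":{"rows":{"type":"array","items":{"type":"array","items":{"type":"array","items":{"type":"number"}}}},"grip":{"type":"number"},"grip_force":{"type":"number"}},"required":["rows"]}

```bash
mkdir -p pics; cat > h.py <<'E'
import numpy as np, cv2
from workcell import bot
def ray(f,p):
    K=np.array(f["K"],float);k=float(f["k1"])
    d=np.array([(p[0]-K[0,2])/K[0,0],(p[1]-K[1,2])/K[1,1]]);u=d.copy()
    for _ in range(20): u=d/(1+k*(u@u))
    T=np.array(f["pose"]);return T[:3,3],T[:3,:3]@np.array([u[0],u[1],1])
def atz(f,p,z):
    o,d=ray(f,p);return o+d*(z-o[2])/d[2]
def proj(f,P):
    T=np.array(f["pose"]);c=T[:3,:3].T@(np.array(P)-T[:3,3]);u=c[:2]/c[2];u=u*(1+float(f["k1"])*(u@u))
    K=np.array(f["K"]);return np.array([K[0,0]*u[0]+K[0,2],K[1,1]*u[1]+K[1,2]])
def save(f,n): cv2.imwrite("pics/"+n,cv2.cvtColor(f["pixels"],cv2.COLOR_RGB2BGR))
E
python3 - <<'E'
from h import *
np.set_printoptions(precision=4,suppress=True)
s=bot.observe();print({k:np.round(v,3).tolist() for k,v in s.items()})
Z={"cap_top":.123,"tab_a":.108,"jar":0,"tray":0,"paint_bottle":0,"glitter_jar":0,"tape_roll":0}
for n in("top","scene"):
    f=bot.grab_frame(n);save(f,n+"0.png")
    for l,z in Z.items():
        for r in bot.spot_point(f,l)[:4]: print(n,l,round(r["conf"],2),np.round(r["position"],1),atz(f,r["position"],z))
E
```

```text
{'clock': 0.0, 'qpos': [-1.418, 0.522, -0.036, 1.6, 0.021, 1.021, -0.113], 'qd': [-0.001, -0.0, -0.001, 0.001, 0.002, 0.001, 0.001], 'joint_efforts': [0.002, -92.709, 1.981, -36.993, 0.018, 0.008, -0.0], 'position': [0.138, 0.609, 0.194], 'tool_rot': [-3.14, 0.0, 2.919], 'force': [0.009, -0.325, 0.704], 'moment': [-0.008, -0.002, -0.021], 'finger_force': 0.0, 'grip_width': 0.085}
top cap_top 0.57 [206.5 253.2] [0.4735 0.1549 0.123 ]
top cap_top 0.51 [200.6 201. ] [0.6164 0.1774 0.123 ]
top cap_top 0.51 [258.6 256.5] [0.4662 0.015  0.123 ]
top tab_a 0.59 [213.5 204.3] [0.6107 0.144  0.108 ]
top tab_a 0.57 [270.4 267. ] [ 0.4394 -0.0169  0.108 ]
top tab_a 0.51 [218.2 246.8] [0.4925 0.1263 0.108 ]
top tab_a 0.41 [199.  258.8] [0.4594 0.177  0.108 ]
top jar 0.81 [214.  258.3] [0.4686 0.1526 0.    ]
top tray 0.68 [311.4 218.5] [ 0.5923 -0.1382  0.    ]
top glitter_jar 0.6 [142.4 265. ] [0.4466 0.3631 0.    ]
scene cap_top 0.76 [328.9 214.2] [0.5298 0.1056 0.123 ]
scene cap_top 0.62 [312.3 270.3] [0.6835 0.262  0.123 ]
scene tab_a 0.65 [322.7 224.5] [0.5573 0.119  0.108 ]
scene tab_a 0.63 [350.2 218.6] [0.4784 0.1328 0.108 ]
scene tab_a 0.55 [367.6 222.4] [0.4484 0.1686 0.108 ]
scene tab_a 0.4 [319.1 281.7] [0.6807 0.2861 0.108 ]
scene jar 0.64 [353.4 255.9] [0.4764 0.1641 0.    ]
scene jar 0.47 [356.2 217.5] [0.356 0.024 0.   ]
scene tray 0.67 [268.9 213.8] [ 0.5867 -0.1254  0.    ]
scene paint_bottle 0.73 [227.7 262.2] [0.7891 0.0202 0.    ]
scene paint_bottle 0.47 [266.7 213.2] [ 0.5913 -0.1317  0.    ]
scene glitter_jar 0.78 [411.9 293.3] [ 0.4351  0.349  -0.    ]
scene tape_roll 0.8 [263.8 175.9] [ 0.4909 -0.3466  0.    ]
scene tape_roll 0.29 [363.9 223.2] [0.3538 0.0594 0.    ]
```

```bash
python3 -c "
import cv2,numpy as np
a=cv2.imread('pics/top0.png');b=cv2.imread('pics/scene0.png')
cv2.imwrite('pics/both.png',cv2.resize(np.hstack([a,b]),(800,300)))"
```

```text
(no output)
```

View pics/top0.png

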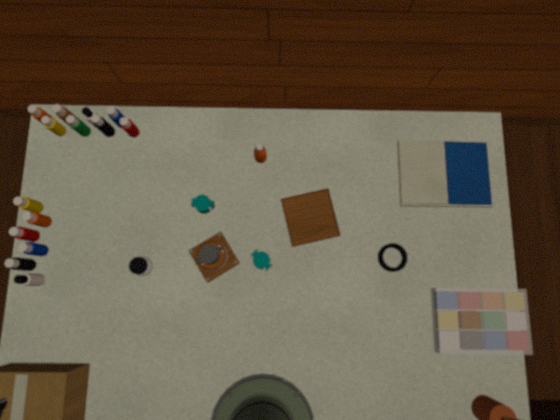

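View pics/scene0.png

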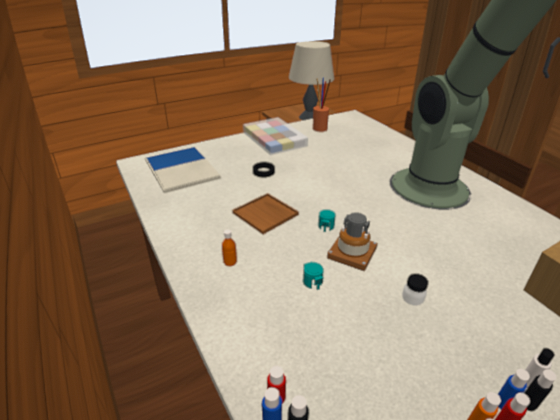

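Top: jar with the grey cap at (210,253), tray at (311,217), turquoise decoys at (203,204) and (261,260), glitter jar (139,265), bottle (260,154), tape (392,257). The scene view agrees. I'll check where the hand is and plan the approach.

```bash
python3 - <<'E'
from h import *
np.set_printoptions(precision=4,suppress=True)
from scipy.spatial.transform import Rotation as R
s=bot.observe();p=np.array(s["position"]);Rt=R.from_euler("xyz",s["tool_rot"]).as_matrix();print(Rt)
for n in("top","scene"):
    f=bot.grab_frame(n);print(n,f["k1"],np.array(f["pose"])[:3,3],proj(f,p),proj(f,[0,0,0]),proj(f,[0,0,.6]))
f=bot.grab_frame("wrist");T=np.array(f["pose"]);print("cam in tool",Rt.T@(T[:3,3]-p),Rt.T@T[:3,:3],f["K"])
t=np.array([.472,.153,.30]);print("shift to above jar",Rt.T@(t-p))
# block mask orientation
f=bot.grab_frame("top")
for l in("jar","tray"):
    for r in bot.regions_of(f,l)[:1]:
        ys,xs=np.nonzero(r["region"]);P=np.array([atz(f,q,.014 if l=="tray" else .02)[:2] for q in zip(xs,ys)],np.float32);print(l,r["conf"],cv2.minAreaRect(P))
E
```

```text
[[-0.9753  0.221   0.    ]
 [ 0.221   0.9753  0.    ]
 [-0.      0.     -1.    ]]
top 0.005094366717369062 [ 0.3844 -0.0299  1.225 ] [ -0.1874 392.5133] [262.3314 429.3627] [248.5145 584.5395]
scene -0.10155782659013221 [1.0526 0.7699 0.7154] [606.2642 254.0249] [429.407  186.1422] [470.8948   6.403 ]
cam in tool [ 0.0777  0.     -0.1787] [[ 0.001  -0.9546 -0.2977]
 [ 1.      0.0007  0.0012]
 [-0.0009 -0.2977  0.9546]] [[334.6145   0.     280.1648]
 [  0.     334.6145 205.5759]
 [  0.       0.       1.    ]]
shift to above jar [-0.4265 -0.3715 -0.1055]
jar 0.91 ((0.47166651487350464, 0.1488366723060608), (0.11427294462919235, 0.1133793443441391), 32.91317367553711)
tray 0.82 ((0.5965057611465454, -0.13365355134010315), (0.15238407254219055, 0.14972947537899017), 14.0556001663208)
```

Emit:
carry_out --rows '[[[0,0,-0.08,0],[-0.04,-0.035,-0.1,0],[-0.08,-0.07,-0.105,0],[-0.11,-0.1,-0.105,0],[-0.14,-0.125,-0.105,0],[-0.17,-0.15,-0.105,0],[-0.2,-0.175,-0.105,0],[-0.23,-0.2,-0.105,0],[-0.26,-0.225,-0.105,0],[-0.29,-0.25,-0.105,0],[-0.32,-0.275,-0.105,0],[-0.34,-0.3,-0.105,0]]]' --grip 0.085

```text
clock: 2.1
position: [0.3978, 0.2517, 0.2998]
tool_rot: [3.141, 0.001, 2.919]
force: [1.3, 1.1, -0.3]
grip_width: 0.0852
finger_force: 0.0
```

Emit:
carry_out --rows '[[[-0.03,-0.025,0,0],[-0.06,-0.05,0,0],[-0.08,-0.07,0,0],[-0.08,-0.07,0,0],[-0.08,-0.07,0,0]]]'

```text
clock: 2.52
position: [0.4597, 0.166, 0.2995]
tool_rot: [-3.141, 0.0, 2.916]
force: [-0.4, 0.4, 0.4]
grip_width: 0.0851
finger_force: 0.0
```

```bash
python3 - <<'E'
from h import *
np.set_printoptions(precision=4,suppress=True)
s=bot.observe();print(s["position"],s["tool_rot"],s["qpos"],s["clock"],s["force"])
f=bot.grab_frame("wrist");save(f,"w1.png")
for l,z in {"cap_top":.123,"tab_a":.108,"tab_b":.108,"jar":0,"cap":.077}.items():
    for r in bot.spot_point(f,l)[:4]: print(l,round(r["conf"],2),np.round(r["position"],1),atz(f,r["position"],z))
E
```

```text
[0.4597 0.166  0.2995] [-3.1414  0.0001  2.9158] [-0.6852  0.1969  0.2588  1.8163 -0.055   1.1353  0.937 ] 2.5167 [-0.4009  0.444   0.361 ]
cap_top 0.97 [172.8 186. ] [0.4442 0.0499 0.123 ]
cap_top 0.71 [267.  188.5] [0.4698 0.1494 0.123 ]
cap_top 0.7 [322.9 270.5] [0.5819 0.1904 0.123 ]
tab_a 0.71 [288.4 165.7] [0.4533 0.1774 0.108 ]
tab_a 0.69 [149.1 173.4] [0.4269 0.023  0.108 ]
tab_a 0.68 [251.1 201.6] [0.4845 0.1264 0.108 ]
tab_a 0.66 [343.2 267.3] [0.5915 0.2158 0.108 ]
tab_b 0.71 [288.4 165.7] [0.4533 0.1774 0.108 ]
tab_b 0.69 [149.1 173.4] [0.4269 0.023  0.108 ]
tab_b 0.68 [251.1 201.6] [0.4845 0.1264 0.108 ]
tab_b 0.66 [343.2 267.3] [0.5915 0.2158 0.108 ]
jar 0.73 [274.6 168.7] [0.4733 0.1552 0.    ]
cap 0.9 [321.7 260. ] [0.5919 0.1926 0.077 ]
cap 0.86 [178.2 181.1] [0.4476 0.041  0.077 ]
cap 0.81 [270.  178.3] [0.4693 0.1516 0.077 ]
```

View pics/w1.png

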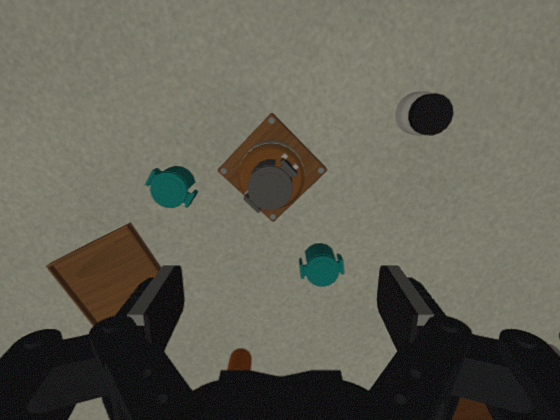

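Cap axis at (269,187), tabs at (288,166) and (251,201); turquoise decoys to either side. The cap's y direction is at about 121.5° (mod 180). I'll turn by +136° so that joint 7 keeps room, and come closer.

Emit:
carry_out --rows '[[[-0.006,-0.006,0,7],[-0.013,-0.013,0,14],[-0.013,-0.013,0,21],[-0.013,-0.013,0,28],[-0.013,-0.013,0,35],[-0.013,-0.013,0,42],[-0.013,-0.013,0,49],[-0.013,-0.013,0,56],[-0.013,-0.013,0,63],[-0.013,-0.013,0,70],[-0.013,-0.013,0,77],[-0.013,-0.013,0,84]]]'

```text
clock: 3.82
position: [0.4687, 0.1524, 0.2995]
tool_rot: [-3.142, -0.0, 1.448]
force: [-0.8, 0.4, 0.1]
grip_width: 0.0848
finger_force: 0.0
```

Emit:
carry_out --rows '[[[0,0,0.01,7],[0,0,0.02,14],[0,0,0.03,21],[0,0,0.04,28],[0,0,0.05,35],[0,0,0.06,42],[0,0,0.07,49],[0,0,0.08,52],[0,0,0.08,52],[0,0,0.08,52],[0,0,0.08,52]]]'

```text
clock: 4.73
position: [0.4691, 0.1521, 0.22]
tool_rot: [-3.142, -0.001, 0.548]
force: [-0.3, 0.7, -0.2]
grip_width: 0.085
finger_force: 0.0
```

```bash
cat > m.py <<'E'
from h import *
from scipy.spatial.transform import Rotation as R
np.set_printoptions(precision=4,suppress=True)
s=bot.observe();print(s["position"],s["tool_rot"],s["qpos"],s["clock"],s["force"],s["moment"])
f=bot.grab_frame("wrist");save(f,"w2.png")
for l,z in {"cap_top":.123,"tab_a":.108,"jar":0}.items():
    for r in bot.spot_point(f,l)[:4]: print(l,round(r["conf"],2),np.round(r["position"],1),atz(f,r["position"],z))
r=bot.regions_of(f,"jar")
for q in r[:1]:
    ys,xs=np.nonzero(q["region"]);P=np.array([atz(f,c,.022)[:2] for c in zip(xs[::3],ys[::3])],np.float32);print(cv2.minAreaRect(P))
E
python3 m.py
```

```text
[0.4691 0.1521 0.22  ] [-3.1416 -0.0005  0.5479] [-0.928   0.3306  0.632   1.9324 -0.2378  0.9521 -1.2057] 4.7333 [-0.3115  0.67   -0.2362] [-0.0331 -0.0423 -0.0469]
cap_top 0.79 [387.6 238.2] [0.4831 0.0502 0.123 ]
cap_top 0.76 [280.1 190.4] [0.4707 0.1546 0.123 ]
cap_top 0.63 [336.3   9.7] [0.6079 0.1906 0.123 ]
tab_a 0.77 [247.  187.9] [0.4538 0.1791 0.108 ]
tab_a 0.77 [357.9  37.1] [0.6052 0.1653 0.108 ]
tab_a 0.65 [373.2 212. ] [0.4944 0.0693 0.108 ]
tab_a 0.62 [383.7 259.9] [0.4605 0.0321 0.108 ]
jar 0.75 [283.  180.2] [0.4559 0.1416 0.    ]
jar 0.7 [283.6 164.7] [0.4725 0.151  0.    ]
((0.4717365801334381, 0.15215955674648285), (0.1094648540019989, 0.11042726784944534), 32.37022399902344)
```

View pics/w2.png

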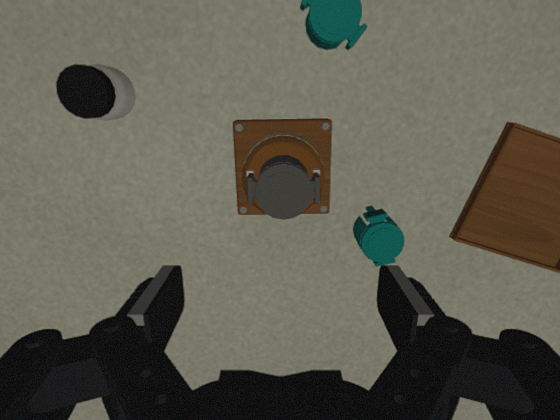

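```bash
python3 - <<'E'
from h import *
f=bot.grab_frame("wrist");im=cv2.cvtColor(f["pixels"],cv2.COLOR_RGB2BGR)
c=cv2.resize(im[120:225,225:345],None,fx=5.5,fy=5.5,interpolation=cv2.INTER_CUBIC)
for p,k in(((.4691,.1521),(0,255,0)),((.4707,.152),(0,0,255))):
    yaw=.565;ux=np.array([np.cos(yaw),np.sin(yaw)]);uy=np.array([-ux[1],ux[0]])
    pts=[(np.array([*(p+.025*(np.cos(a)*ux+np.sin(a)*uy)),.123])) for a in np.linspace(0,6.28,40)]
    q=np.array([(proj(f,P)-[225,120]+.5)*5.5 for P in pts]).astype(int)
    cv2.polylines(c,[q],True,k,1)
    for sy in(1,-1):
        pts=[np.array([*(p+sy*.032*uy+x*ux),z]) for x,z in((-.012,.097),(.012,.097),(.012,.1165),(-.012,.1165))]
        cv2.polylines(c,[np.array([(proj(f,P)-[225,120]+.5)*5.5 for P in pts]).astype(int)],True,k,1)
c=np.clip(c.astype(float)*1.6,0,255).astype(np.uint8)
cv2.imwrite("pics/w3.png",c)
E
```

```text
(no output)
```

View pics/w3.png

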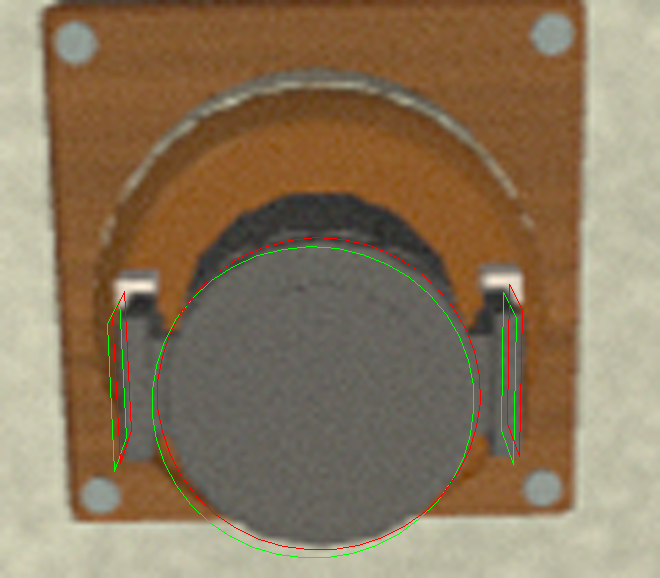

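The red outline (0.4707, 0.152) fits the cap top and both tabs. Two opposed views average (0.470, 0.1515). Going down.

Emit:
carry_out --rows '[[[0.001,0.001,0.015,-1],[0.001,0.001,0.03,-1],[0.001,0.001,0.045,-1],[0.001,0.001,0.06,-1],[0.001,0.001,0.075,-1],[0.001,0.001,0.09,-1],[0.001,0.001,0.1,-1],[0.001,0.001,0.11,-1],[0.001,0.001,0.12,-1],[0.001,0.001,0.127,-1],[0.001,0.001,0.132,-1],[0.001,0.001,0.132,-1]]]'

```text
clock: 6.03
position: [0.4701, 0.1513, 0.0868]
tool_rot: [-3.142, 0.001, 0.563]
force: [-0.5, -1.4, 0.1]
grip_width: 0.0849
finger_force: 0.0
```

Emit:
carry_out --rows '[[[0,0,0,0],[0,0,0,0],[0,0,0,0],[0,0,0,0],[0,0,0,0],[0,0,0,0]]]' --grip 0.066 --grip_force 20

```text
clock: 6.53
position: [0.4704, 0.1515, 0.0877]
tool_rot: [-3.142, -0.0, 0.563]
force: [0.2, 0.2, 0.0]
grip_width: 0.066
finger_force: 0.0
```

```bash
python3 -c "
from h import *
s=bot.observe();print({k:np.round(s[k],4).tolist() for k in('position','tool_rot','force','moment','grip_width','finger_force','qpos')})
f=bot.grab_frame('wrist');im=cv2.cvtColor(f['pixels'],cv2.COLOR_RGB2BGR);cv2.imwrite('pics/w4.png',np.clip(cv2.resize(im[100:420,100:460],None,fx=1.8,fy=1.8).astype(float)*1.6,0,255))"
```

```text
{'position': [0.4704, 0.1515, 0.0877], 'tool_rot': [-3.1416, -0.0003, 0.5627], 'force': [0.2091, 0.157, 0.0226], 'moment': [0.0271, -0.031, 0.0327], 'grip_width': 0.066, 'finger_force': 0.0, 'qpos': [-0.8001, 0.5299, 0.496, 2.0532, -0.4072, 0.653, -1.0414]}[ WARN:0@0.573] global loadsave.cpp:1063 imwrite_ Unsupported depth image for selected encoder is fallbacked to CV_8U.
```

View pics/w4.png

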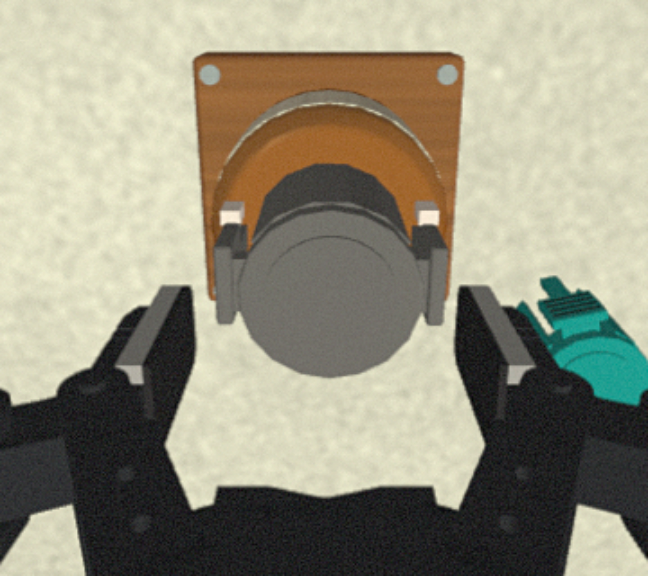

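The fingers sit either side of the tabs, tabs at crop (228,275) and (432,275). The tip height is hard to judge in this picture, so I'll close a little and feel whether the tabs are met.

Emit:
carry_out --rows '[[[0,0,0,0],[0,0,0,0],[0,0,0,0],[0,0,0,0],[0,0,0,0]]]' --grip 0.061 --grip_force 20

```text
clock: 7.0
position: [0.4703, 0.1514, 0.0875]
tool_rot: [-3.142, 0.0, 0.563]
force: [-0.4, 0.8, 0.1]
grip_width: 0.061
finger_force: 0.0
```

```bash
cat > s.py <<'E'
from h import *
s=bot.observe();print({k:np.round(s[k],4).tolist() for k in('clock','position','tool_rot','force','moment','grip_width','finger_force','qpos')})
E
python3 s.py; python3 -c "
from h import *
f=bot.grab_frame('wrist');im=cv2.cvtColor(f['pixels'],cv2.COLOR_RGB2BGR);cv2.imwrite('pics/w5.png',np.clip(cv2.resize(im[160:320,180:380],None,fx=4,fy=3.75).astype(float)*1.8,0,255).astype(np.uint8))"
```

```text
{'clock': 7.0, 'position': [0.4703, 0.1514, 0.0875], 'tool_rot': [-3.1416, 0.0001, 0.5625], 'force': [-0.3699, 0.8409, 0.0596], 'moment': [-0.0469, 0.0457, 0.0133], 'grip_width': 0.061, 'finger_force': 0.0, 'qpos': [-0.8, 0.5302, 0.4959, 2.0533, -0.4072, 0.653, -1.0414]}
```

View pics/w5.png

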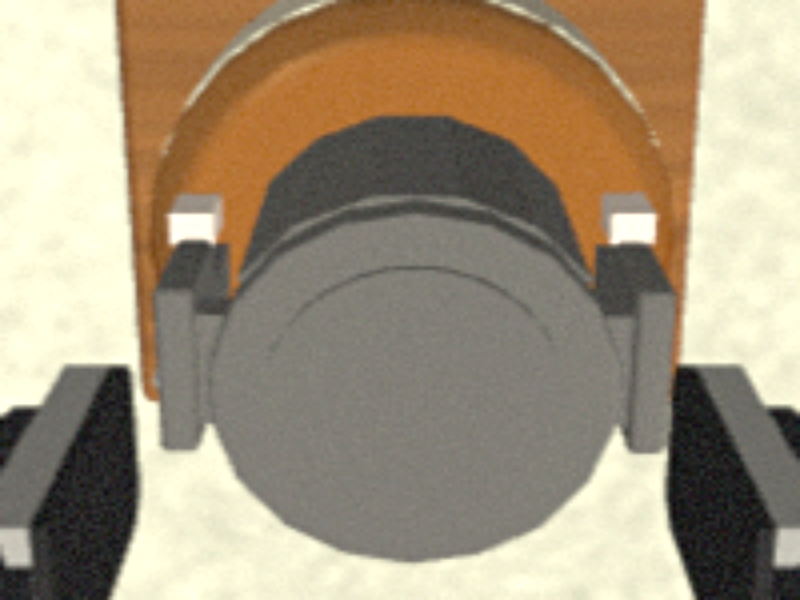

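Closing to 61 mm met nothing: in the picture the pad ends look about 10 mm above the cap's top, beside the tabs at (180,370) and (650,370). I'll check the height from the scene camera.

```bash
python3 -c "
from h import *
f=bot.grab_frame('scene');im=cv2.cvtColor(f['pixels'],cv2.COLOR_RGB2BGR);u,v=proj(f,[.47,.1515,.12]).astype(int);print(u,v)
o=np.array([u-50,v-45])
c=np.clip(cv2.resize(im[v-45:v+45,u-50:u+50],None,fx=6.5,fy=6.5,interpolation=cv2.INTER_CUBIC).astype(float)*1.8,0,255).astype(np.uint8)
for z,k in((.0875,(0,0,255)),(.123,(0,255,0)),(.1285,(255,0,0)),(.022,(255,255,0)),(.077,(0,255,255))):
    q=((proj(f,[.4703,.1514,z])-o+.5)*6.5).astype(int);cv2.circle(c,tuple(int(t) for t in q),3,k,-1)
cv2.imwrite('pics/s2.png',c)"
```

```text
357 217
```

View pics/s2.png

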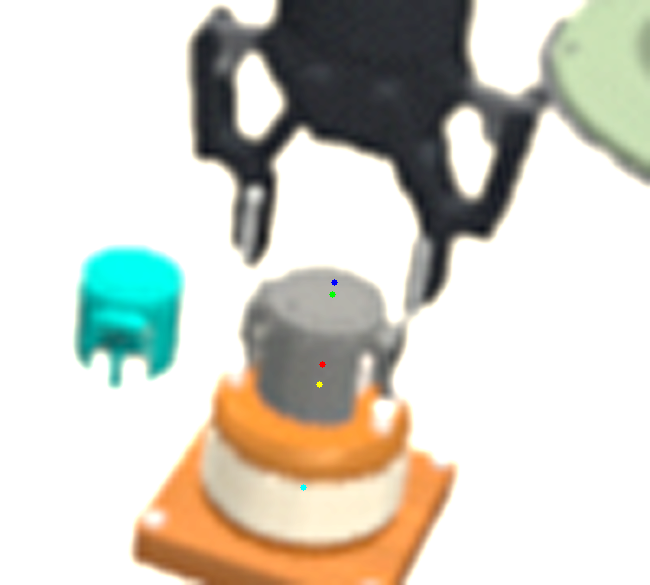

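The pad ends really are at about the cap's top level, (252,262) and (428,300): some 40 mm above the reported TCP. I'll open a bit, then descend by feel.

Emit:
carry_out --rows '[[[0,0,0,0],[0,0,0,0],[0,0,0,0],[0.001,0.001,0.002,0],[0.001,0.001,0.005,0],[0.001,0.001,0.008,0],[0.001,0.001,0.011,0],[0.001,0.001,0.014,0],[0.001,0.001,0.017,0],[0.001,0.001,0.019,0],[0.001,0.001,0.02,0],[0.001,0.001,0.02,0]]]' --grip 0.078

```text
clock: 8.1
position: [0.4717, 0.1511, 0.0673]
tool_rot: [3.142, 0.0, 0.563]
force: [-0.2, -0.5, 0.1]
grip_width: 0.0777
finger_force: 0.0
```

Emit:
carry_out --rows '[[[0,0,0.002,0],[0,0,0.004,0],[0,0,0.006,0],[0,0,0.008,0],[0,0,0.01,0],[0,0,0.01,0]]]'

```text
clock: 8.6
position: [0.4715, 0.151, 0.0571]
tool_rot: [-3.142, 0.001, 0.563]
force: [0.4, -0.6, 0.1]
grip_width: 0.078
finger_force: 0.0
```

```bash
python3 s.py; python3 -c "
from h import *
f=bot.grab_frame('scene');im=cv2.cvtColor(f['pixels'],cv2.COLOR_RGB2BGR);u,v=357,217
c=cv2.resize(im[v-45:v+45,u-50:u+50],None,fx=4.4,fy=6,interpolation=cv2.INTER_CUBIC)
f=bot.grab_frame('wrist');im=cv2.cvtColor(f['pixels'],cv2.COLOR_RGB2BGR);d=cv2.resize(im[170:350,190:370],(360,540),interpolation=cv2.INTER_CUBIC)
cv2.imwrite('pics/w6.png',np.clip(np.hstack([c,d]).astype(float)*1.8,0,255).astype(np.uint8))"
```

```text
{'clock': 8.6, 'position': [0.4715, 0.151, 0.0571], 'tool_rot': [-3.1416, 0.0005, 0.5626], 'force': [0.4398, -0.6166, 0.1328], 'moment': [-0.0125, -0.0074, -0.0234], 'grip_width': 0.078, 'finger_force': 0.0, 'qpos': [-0.7632, 0.5816, 0.4517, 2.0666, -0.4469, 0.588, -1.0066]}
```

View pics/w6.png

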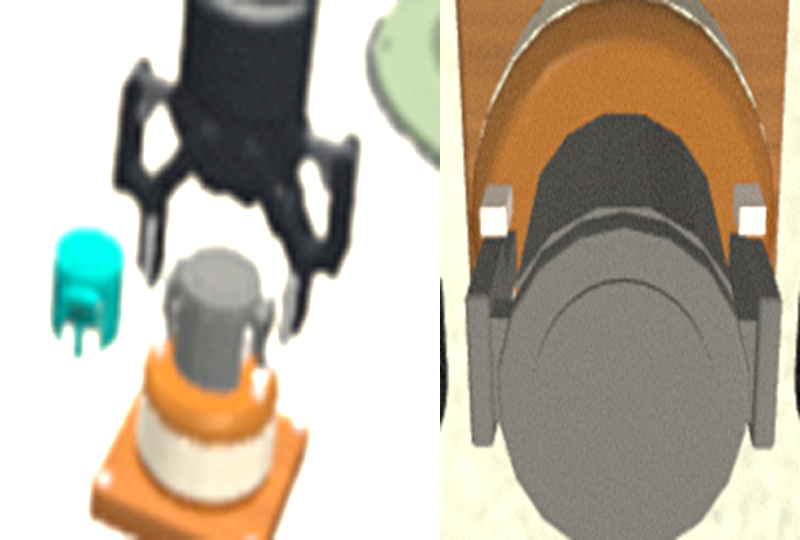

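The tips are now about level with the upper part of the tabs and the cap is nearly centred between the fingers. Down 7 mm more, then close gently.

Emit:
carry_out --rows '[[[0,0.001,0.002,0],[0,0.001,0.004,0],[0,0.001,0.006,0],[0,0.001,0.007,0],[0,0.001,0.007,0]]]'

```text
clock: 9.12
position: [0.4721, 0.1502, 0.0502]
tool_rot: [-3.142, 0.0, 0.563]
force: [0.5, 0.4, -0.1]
grip_width: 0.0778
finger_force: 0.0
```

Emit:
carry_out --rows '[[[0,0,0,0],[0,0,0,0],[0,0,0,0],[0,0,0,0],[0,0,0,0],[0,0,0,0]]]' --grip 0.062 --grip_force 20

```text
clock: 9.62
position: [0.4723, 0.1503, 0.0506]
tool_rot: [3.142, -0.0, 0.562]
force: [-1.3, -0.7, 4.4]
grip_width: 0.0618
finger_force: 4.4
```

```bash
python3 s.py
```

```text
{'clock': 9.6167, 'position': [0.4723, 0.1503, 0.0506], 'tool_rot': [3.1416, -0.0002, 0.5625], 'force': [-1.2636, -0.6645, 4.4401], 'moment': [-0.2234, 0.2051, -0.1134], 'grip_width': 0.0618, 'finger_force': 4.3733, 'qpos': [-0.7531, 0.5927, 0.4415, 2.0688, -0.4554, 0.5735, -0.9976]}
```

Both tabs are met, centred (no sideways force). Squeeze fully, lifting slightly to offset the fingers' forward swing.

Emit:
carry_out --rows '[[[0,0,-0.001,0],[0,0,-0.002,0],[0,0,-0.002,0],[0,0,-0.002,0],[0,0,-0.002,0],[0,0,-0.002,0],[0,0,-0.002,0],[0,0,-0.002,0]]]' --grip 0.05 --grip_force 25

```text
clock: 10.28
position: [0.4722, 0.1503, 0.0525]
tool_rot: [-3.142, 0.0, 0.563]
force: [-0.7, 2.3, 1.0]
grip_width: 0.0525
finger_force: 29.0
```

```bash
python3 s.py
```

```text
{'clock': 10.2833, 'position': [0.4722, 0.1503, 0.0525], 'tool_rot': [-3.1416, 0.0, 0.5627], 'force': [-0.6888, 2.2762, 1.0492], 'moment': [0.4025, 0.1108, 0.0311], 'grip_width': 0.0525, 'finger_force': 29.0438, 'qpos': [-0.7555, 0.5896, 0.4443, 2.068, -0.453, 0.5778, -0.9997]}
```

Emit:
carry_out --rows '[[[0,0,0,-0.5],[0,0,0,-1],[0,0,0,-1.5],[0,0,0,-2],[0,0,0,-2]]]'

```text
clock: 10.7
position: [0.4722, 0.1502, 0.0525]
tool_rot: [-3.142, 0.0, 0.598]
force: [-0.1, 2.0, -0.7]
grip_width: 0.0523
finger_force: 28.7
```

```bash
python3 s.py
```

```text
{'clock': 10.7, 'position': [0.4722, 0.1502, 0.0525], 'tool_rot': [-3.1416, 0.0001, 0.5984], 'force': [-0.1127, 2.03, -0.6939], 'moment': [0.4369, 0.0617, 0.0028], 'grip_width': 0.0523, 'finger_force': 28.6724, 'qpos': [-0.7484, 0.5874, 0.4346, 2.0677, -0.4427, 0.576, -0.9737]}
```

Emit:
carry_out --rows '[[[0,0,0,-2],[0,0,0,-4],[0,0,0,-6],[0,0,0,-8],[0,0,0,-8]]]'

```text
clock: 11.12
position: [0.4722, 0.15, 0.0524]
tool_rot: [-3.142, 0.0, 0.739]
force: [-0.3, 0.4, -1.3]
grip_width: 0.0524
finger_force: 28.2
```

```bash
python3 s.py
```

```text
{'clock': 11.1167, 'position': [0.4722, 0.15, 0.0524], 'tool_rot': [-3.1416, 0.0003, 0.7388], 'force': [-0.3219, 0.3993, -1.2733], 'moment': [0.0856, 0.0804, 0.0647], 'grip_width': 0.0524, 'finger_force': 28.1812, 'qpos': [-0.7209, 0.5794, 0.3961, 2.0665, -0.4025, 0.5694, -0.872]}
```

Emit:
carry_out --rows '[[[0,0,0,-2],[0,0,0,-4],[0,0,0,-6],[0,0,0,-8],[0,0,0,-10],[0,0,0,-12],[0,0,0,-12]]]'

```text
clock: 11.7
position: [0.4723, 0.1501, 0.0525]
tool_rot: [3.142, 0.0, 0.947]
force: [-0.0, 1.3, -1.4]
grip_width: 0.0525
finger_force: 28.3
```

```bash
python3 s.py; python3 -c "
from h import *
f=bot.grab_frame('wrist')
for l in('cap_top','tab_a'):
    for r in bot.spot_point(f,l)[:3]: print(l,round(r['conf'],2),np.round(r['position'],1))"
```

```text
{'clock': 11.7, 'position': [0.4723, 0.1501, 0.0525], 'tool_rot': [3.1416, 0.0001, 0.947], 'force': [-0.0252, 1.2508, -1.4387], 'moment': [0.0033, 0.1163, -0.0011], 'grip_width': 0.0525, 'finger_force': 28.3374, 'qpos': [-0.6798, 0.5689, 0.3389, 2.0644, -0.343, 0.5613, -0.7212]}
cap_top 0.7 [281.4 311.9]
tab_a 0.8 [343.3 292.2]
tab_a 0.61 [217.3 289.1]
tab_a 0.56 [497.9  64.2]
```

Turned 0.385 rad with the cap following. Now feel for the stop in small steps.

```bash
cat > q.py <<'E'
from h import *
s=bot.observe();print("yaw %.4f Mz %.3f tau7 %.3f F %s w %.4f"%(s["tool_rot"][2],s["moment"][2],s["joint_efforts"][6],np.round(s["force"],1),s["grip_width"]))
E
python3 q.py
```

```text
yaw 0.9446 Mz 0.004 tau7 0.022 F [-0.1  0.9 -0. ] w 0.0523
```

Emit:
carry_out --rows '[[[0,0,0,-1],[0,0,0,-2],[0,0,0,-3],[0,0,0,-3]]]'

```text
clock: 12.18
position: [0.4723, 0.1503, 0.0525]
tool_rot: [-3.142, -0.0, 1.0]
force: [-0.5, -0.6, -2.1]
grip_width: 0.0526
finger_force: 28.3
```

```bash
python3 q.py
```

```text
yaw 1.0004 Mz 0.005 tau7 0.449 F [-0.5 -0.6 -2.1] w 0.0526
```

Emit:
carry_out --rows '[[[0,0,0,0],[0,0,0,0]]]'

```text
clock: 12.35
position: [0.4722, 0.1502, 0.0525]
tool_rot: [-3.142, 0.0, 0.999]
force: [-0.8, 0.5, -0.0]
grip_width: 0.0523
finger_force: 28.3
```

```bash
python3 q.py
```

```text
yaw 0.9985 Mz 0.045 tau7 0.037 F [-0.8  0.5 -0. ] w 0.0523
```

Emit:
carry_out --rows '[[[0,0,0,-1],[0,0,0,-2],[0,0,0,-2],[0,0,0,-2],[0,0,0,-2]]]'

```text
clock: 12.77
position: [0.4722, 0.1502, 0.0525]
tool_rot: [-3.142, 0.0, 1.034]
force: [-1.1, -0.5, -0.4]
grip_width: 0.0523
finger_force: 28.3
```

```bash
python3 q.py
```

```text
yaw 1.0337 Mz 0.026 tau7 0.020 F [-1.1 -0.5 -0.4] w 0.0523
```

Emit:
carry_out --rows '[[[0,0,0,-1],[0,0,0,-2],[0,0,0,-3],[0,0,0,-3],[0,0,0,-3]]]'

```text
clock: 13.18
position: [0.4724, 0.1503, 0.0525]
tool_rot: [3.141, -0.0, 1.086]
force: [0.2, 1.0, -1.3]
grip_width: 0.0525
finger_force: 28.2
```

```bash
python3 q.py
```

```text
yaw 1.0863 Mz -0.009 tau7 0.163 F [ 0.2  1.  -1.3] w 0.0525
```

Emit:
carry_out --rows '[[[0,0,0,-1],[0,0,0,-2],[0,0,0,-3],[0,0,0,-3],[0,0,0,-3]]]'

```text
clock: 13.6
position: [0.4721, 0.1502, 0.0525]
tool_rot: [-3.141, 0.0, 1.139]
force: [-1.3, 0.5, -0.7]
grip_width: 0.0525
finger_force: 28.3
```

```bash
python3 q.py
```

```text
yaw 1.1386 Mz 0.026 tau7 0.148 F [-1.3  0.5 -0.7] w 0.0525
```

Emit:
carry_out --rows '[[[0,0,0,-1],[0,0,0,-2],[0,0,0,-3],[0,0,0,-3],[0,0,0,-3]]]'

```text
clock: 14.02
position: [0.4723, 0.1503, 0.0525]
tool_rot: [-3.142, -0.0, 1.191]
force: [0.1, 0.6, -1.3]
grip_width: 0.0523
finger_force: 28.2
```

```bash
python3 q.py
```

```text
yaw 1.1910 Mz 0.053 tau7 0.167 F [ 0.1  0.6 -1.3] w 0.0523
```

Emit:
carry_out --rows '[[[0,0,0,-1],[0,0,0,-2],[0,0,0,-3],[0,0,0,-3],[0,0,0,-3]]]'

```text
clock: 14.43
position: [0.4722, 0.1502, 0.0525]
tool_rot: [-3.141, 0.0, 1.243]
force: [-0.6, 1.3, 0.5]
grip_width: 0.0523
finger_force: 28.4
```

```bash
python3 q.py
```

```text
yaw 1.2433 Mz 0.032 tau7 0.140 F [-0.6  1.3  0.5] w 0.0523
```

Emit:
carry_out --rows '[[[0,0,0,-1],[0,0,0,-2],[0,0,0,-3],[0,0,0,-3],[0,0,0,-3]]]'

```text
clock: 14.85
position: [0.4722, 0.1503, 0.0525]
tool_rot: [-3.142, -0.0, 1.296]
force: [0.1, 0.7, -0.9]
grip_width: 0.0524
finger_force: 28.3
```

```bash
python3 q.py
```

```text
yaw 1.2957 Mz 0.056 tau7 0.141 F [ 0.1  0.7 -0.9] w 0.0524
```

Emit:
carry_out --rows '[[[0,0,0,-1],[0,0,0,-2],[0,0,0,-3],[0,0,0,-3],[0,0,0,-3]]]'

```text
clock: 15.27
position: [0.4723, 0.1503, 0.0525]
tool_rot: [3.142, -0.0, 1.348]
force: [0.5, 1.8, -1.1]
grip_width: 0.0524
finger_force: 28.3
```

```bash
python3 q.py
```

```text
yaw 1.3481 Mz 0.004 tau7 0.167 F [ 0.5  1.8 -1.1] w 0.0524
```

Emit:
carry_out --rows '[[[0,0,0,-1],[0,0,0,-2],[0,0,0,-3],[0,0,0,-3],[0,0,0,-3]]]'

```text
clock: 15.68
position: [0.4724, 0.1503, 0.0525]
tool_rot: [3.141, -0.0, 1.4]
force: [1.6, 1.3, -0.7]
grip_width: 0.0524
finger_force: 28.2
```

```bash
python3 q.py
```

```text
yaw 1.4004 Mz -0.008 tau7 0.208 F [ 1.6  1.3 -0.7] w 0.0524
```

Emit:
carry_out --rows '[[[0,0,0,-1],[0,0,0,-1.5],[0,0,0,-1.5],[0,0,0,-1.5],[0,0,0,-1.5]]]'

```text
clock: 16.1
position: [0.4722, 0.1502, 0.0525]
tool_rot: [-3.141, 0.0, 1.426]
force: [1.0, 0.2, -0.9]
grip_width: 0.0521
finger_force: 28.4
```

```bash
python3 q.py; python3 -c "
from h import *
f=bot.grab_frame('wrist')
for l in('cap_top','tab_a'):
    for r in bot.spot_point(f,l)[:3]: print(l,round(r['conf'],2),np.round(r['position'],1))"
```

```text
yaw 1.4263 Mz -0.015 tau7 0.012 F [ 1.   0.2 -0.9] w 0.0521
cap_top 0.77 [280.  312.8]
cap_top 0.57 [554.7 129. ]
tab_a 0.96 [547.9  67.6]
tab_a 0.86 [320.9 369.9]
tab_a 0.83 [527.1 181.4]
```

Emit:
carry_out --rows '[[[0,0,0,-1],[0,0,0,-2],[0,0,0,-2.5],[0,0,0,-2.5],[0,0,0,-2.5]]]'

```text
clock: 16.67
position: [0.4722, 0.1502, 0.0525]
tool_rot: [-3.141, 0.0, 1.47]
force: [-0.9, -1.1, -0.3]
grip_width: 0.0522
finger_force: 28.3
```

```bash
python3 q.py
```

```text
yaw 1.4701 Mz -0.006 tau7 0.128 F [-0.9 -1.1 -0.3] w 0.0522
```

Emit:
carry_out --rows '[[[0,0,0,-1],[0,0,0,-2],[0,0,0,-2.5],[0,0,0,-2.5],[0,0,0,-2.5]]]'

```text
clock: 17.08
position: [0.4723, 0.1502, 0.0525]
tool_rot: [3.142, -0.0, 1.514]
force: [-0.1, 0.9, -0.1]
grip_width: 0.0526
finger_force: 28.3
```

```bash
python3 q.py
```

```text
yaw 1.5137 Mz 0.011 tau7 0.094 F [-0.1  0.9 -0.1] w 0.0526
```

Emit:
carry_out --rows '[[[0,0,0,-1],[0,0,0,-2],[0,0,0,-2.5],[0,0,0,-2.5],[0,0,0,-2.5]]]'

```text
clock: 17.5
position: [0.4723, 0.1502, 0.0525]
tool_rot: [-3.142, -0.0, 1.557]
force: [-0.4, -0.2, -0.1]
grip_width: 0.0523
finger_force: 28.3
```

```bash
python3 q.py
```

```text
yaw 1.5573 Mz -0.021 tau7 0.130 F [-0.4 -0.2 -0.1] w 0.0523
```

Emit:
carry_out --rows '[[[0,0,0,-1],[0,0,0,-2],[0,0,0,-2.5],[0,0,0,-2.5],[0,0,0,-2.5]]]'

```text
clock: 17.92
position: [0.4723, 0.1503, 0.0525]
tool_rot: [3.142, -0.0, 1.601]
force: [1.2, 0.8, -1.2]
grip_width: 0.0525
finger_force: 28.2
```

```bash
python3 q.py
```

```text
yaw 1.6010 Mz -0.001 tau7 0.114 F [ 1.2  0.8 -1.2] w 0.0525
```

Emit:
carry_out --rows '[[[0,0,0,-1],[0,0,0,-2],[0,0,0,-2.5],[0,0,0,-2.5],[0,0,0,-2.5]]]'

```text
clock: 18.33
position: [0.4722, 0.1502, 0.0525]
tool_rot: [-3.141, 0.0, 1.645]
force: [-1.0, 0.3, -1.0]
grip_width: 0.0526
finger_force: 28.4
```

```bash
python3 q.py; python3 -c "
from h import *
f=bot.grab_frame('wrist');save(f,'w7.png')
for l in('cap_top','tab_a'):
    for r in bot.spot_point(f,l)[:5]: print(l,round(r['conf'],2),np.round(r['position'],1))"
```

```text
yaw 1.6446 Mz 0.055 tau7 0.106 F [-1.   0.3 -1. ] w 0.0526
cap_top 0.97 [280.8 312.8]
cap_top 0.56 [559.  187.6]
tab_a 0.94 [515.  232.5]
tab_a 0.75 [345.6 292.7]
tab_a 0.73 [215.5 290.9]
tab_a 0.71 [285.2 372. ]
```

The tabs still sit at (346,293) and (216,291) in the wrist view, so the cap is following. Going on.

Emit:
carry_out --rows '[[[0,0,0,-1],[0,0,0,-2],[0,0,0,-2.5],[0,0,0,-2.5],[0,0,0,-2.5]]]'

```text
clock: 18.9
position: [0.4723, 0.1503, 0.0525]
tool_rot: [3.142, -0.0, 1.688]
force: [0.2, 0.9, -1.4]
grip_width: 0.0526
finger_force: 28.2
```

```bash
python3 q.py
```

```text
yaw 1.6883 Mz -0.003 tau7 0.152 F [ 0.2  0.9 -1.4] w 0.0526
```

Emit:
carry_out --rows '[[[0,0,0,-1],[0,0,0,-2],[0,0,0,-2.5],[0,0,0,-2.5],[0,0,0,-2.5]]]'

```text
clock: 19.32
position: [0.4724, 0.1503, 0.0525]
tool_rot: [3.141, -0.0, 1.732]
force: [0.4, 0.4, -1.7]
grip_width: 0.0523
finger_force: 28.1
```

```bash
python3 q.py
```

```text
yaw 1.7318 Mz -0.218 tau7 0.297 F [ 0.4  0.4 -1.7] w 0.0523
```

Resistance has jumped (Mz −0.22): that is the stop. Settle and re-read.

Emit:
carry_out --rows '[[[0,0,0,0],[0,0,0,0]]]'

```text
clock: 19.48
position: [0.4723, 0.1503, 0.0525]
tool_rot: [3.141, -0.0, 1.732]
force: [1.0, 0.9, -1.6]
grip_width: 0.052
finger_force: 28.1
```

```bash
python3 q.py
```

```text
yaw 1.7318 Mz -0.197 tau7 0.187 F [ 1.   0.9 -1.6] w 0.0520
```

Emit:
carry_out --rows '[[[0,0,0,1],[0,0,0,1],[0,0,0,1]]]'

```text
clock: 19.73
position: [0.4722, 0.1502, 0.0525]
tool_rot: [-3.141, 0.0, 1.714]
force: [-0.3, 0.3, -1.0]
grip_width: 0.0523
finger_force: 28.4
```

```bash
python3 q.py
```

```text
yaw 1.7142 Mz -0.188 tau7 -0.010 F [-0.3  0.3 -1. ] w 0.0523
```

Lightly pressed on the cushion. Lift a little and check the pull.

Emit:
carry_out --rows '[[[0,0,-0.0005,0],[0,0,-0.001,0],[0,0,-0.0015,0],[0,0,-0.002,0]]]'

```text
clock: 20.07
position: [0.4722, 0.1502, 0.0544]
tool_rot: [-3.141, 0.0, 1.715]
force: [1.7, 0.7, -7.2]
grip_width: 0.0524
finger_force: 28.6
```

```bash
python3 q.py
```

```text
yaw 1.7146 Mz -0.205 tau7 0.143 F [ 1.7  0.7 -7.2] w 0.0524
```

Emit:
carry_out --rows '[[[0,0,-0.001,0],[0,0,-0.002,0],[0,0,-0.003,0],[0,0,-0.003,0]]]'

```text
clock: 20.4
position: [0.4723, 0.1503, 0.0578]
tool_rot: [3.141, -0.0, 1.714]
force: [0.5, 0.3, -0.7]
grip_width: 0.0521
finger_force: 30.3
```

```bash
python3 q.py; python3 -c "
from h import *
f=bot.grab_frame('wrist')
for l in('cap_top','tab_a'):
    for r in bot.spot_point(f,l)[:5]: print(l,round(r['conf'],2),np.round(r['position'],1))"
```

```text
yaw 1.7144 Mz -0.206 tau7 0.121 F [ 0.5  0.3 -0.7] w 0.0521
cap_top 0.75 [549.3 203. ]
cap_top 0.62 [278.1 310.1]
tab_a 0.97 [343.1 291.8]
tab_a 0.97 [509.8 243.2]
tab_a 0.88 [556.2 149.6]
tab_a 0.79 [277.1 368.1]
tab_a 0.64 [215.9 288. ]
```

Emit:
carry_out --rows '[[[0,0,-0.002,0],[0,0,-0.004,0],[0,0,-0.006,0],[0,0,-0.008,0]]]'

```text
clock: 20.88
position: [0.4723, 0.1502, 0.0658]
tool_rot: [3.141, 0.0, 1.715]
force: [0.1, 0.4, -0.3]
grip_width: 0.0524
finger_force: 30.6
```

```bash
python3 q.py; python3 -c "
from h import *
f=bot.grab_frame('wrist')
for l in('cap_top','tab_a'):
    for r in bot.spot_point(f,l)[:5]: print(l,round(r['conf'],2),np.round(r['position'],1))
f=bot.grab_frame('scene')
for l in('cap_top','jar'):
    for r in bot.spot_point(f,l)[:3]: print(l,round(r['conf'],2),np.round(r['position'],1))
print(proj(f,[.4715,.151,.123]),proj(f,[.4715,.151,.135]))"
```

```text
yaw 1.7146 Mz 0.028 tau7 0.010 F [ 0.1  0.4 -0.3] w 0.0524
cap_top 0.95 [543.  199.5]
cap_top 0.93 [276.9 308.3]
tab_a 0.98 [212.8 287.8]
tab_a 0.92 [546.7 148.3]
tab_a 0.89 [343.9 291.3]
tab_a 0.82 [275.4 360.7]
tab_a 0.63 [503.3 236. ]
cap_top 0.74 [314.9 266.8]
cap_top 0.56 [328.7 214.3]
jar 0.92 [350.4 254.8]
jar 0.29 [266.  211.5]
[357.1847714  216.80499032] [357.73170102 213.0455423 ]
```

The cap comes up with the hand (tabs unchanged in view, torque gone). Lift clear.

Emit:
carry_out --rows '[[[0,0,-0.004,0],[0,0,-0.01,0],[0,0,-0.016,0],[0,0,-0.022,0],[0,0,-0.028,0],[0,0,-0.034,0],[0,0,-0.04,0],[0,0,-0.046,0],[0,0,-0.052,0],[0,0,-0.058,0],[0,0,-0.06,0],[0,0,-0.06,0]]]'

```text
clock: 22.18
position: [0.4725, 0.1504, 0.126]
tool_rot: [3.141, -0.0, 1.715]
force: [0.5, -0.1, -1.3]
grip_width: 0.052
finger_force: 30.6
```

```bash
python3 s.py; python3 - <<'E'
from h import *
from scipy.spatial.transform import Rotation as R
f=bot.grab_frame('wrist')
for l in('cap_top','tab_a'):
    for r in bot.spot_point(f,l)[:4]: print(l,round(r['conf'],2),np.round(r['position'],1))
s=bot.observe();Rt=R.from_euler('xyz',s['tool_rot']).as_matrix();d=np.array([.593,-.135,0])-s['position'];d[2]=0
print(np.round(Rt.T@d,4))
f=bot.grab_frame('scene')
for r in bot.regions_of(f,'tray')[:1]:
    ys,xs=np.nonzero(r["region"]);print(cv2.minAreaRect(np.array([atz(f,q,.010)[:2] for q in zip(xs,ys)],np.float32)))
E
```

```text
{'clock': 22.1833, 'position': [0.4725, 0.1504, 0.126], 'tool_rot': [3.1408, -0.0002, 1.7145], 'force': [0.5089, -0.0745, -1.2684], 'moment': [0.0128, 0.0313, 0.0333], 'grip_width': 0.052, 'finger_force': 30.6276, 'qpos': [-0.5515, 0.4188, 0.1603, 2.0088, -0.0986, 0.7203, -0.187]}
cap_top 0.85 [248.9 338.1]
cap_top 0.76 [279.4 311.1]
cap_top 0.57 [484.4 179.6]
tab_a 0.93 [345.9 291.5]
tab_a 0.91 [217.2 290.9]
tab_a 0.77 [455.9 212.2]
tab_a 0.56 [488.5 139.9]
[-0.2996  0.0788  0.    ]
((0.5990268588066101, -0.13037465512752533), (0.16108882427215576, 0.1633274257183075), 13.765579223632812)
```

Emit:
carry_out --rows '[[[-0.012,0.003,0,0],[-0.035,0.009,0,0],[-0.063,0.017,0,0],[-0.093,0.025,0,0],[-0.123,0.033,0,0],[-0.153,0.041,0,0],[-0.183,0.049,0,0],[-0.213,0.057,0,0],[-0.243,0.065,0,0],[-0.27,0.072,0,0],[-0.29,0.077,0,0],[-0.3,0.079,0,0]]]'

```text
clock: 23.43
position: [0.5937, -0.1385, 0.1251]
tool_rot: [-3.141, 0.001, 1.712]
force: [-1.3, 0.8, -1.4]
grip_width: 0.052
finger_force: 30.6
```

Emit:
carry_out --rows '[[[0,0,0.01,0],[0,0,0.025,0],[0,0,0.04,0],[0,0,0.055,0],[0,0,0.07,0],[0,0,0.085,0],[0,0,0.1,0],[0,0,0.11,0],[0,0,0.12,0],[0,0,0.128,0],[0,0,0.13,0],[0,0,0.13,0]]]'

```text
clock: 24.43
position: [0.5932, -0.1351, -0.0049]
tool_rot: [-3.141, -0.0, 1.715]
force: [0.1, 0.2, -1.0]
grip_width: 0.0527
finger_force: 30.6
```

```bash
python3 s.py; python3 - <<'E'
from h import *
f=bot.grab_frame('scene');im=cv2.cvtColor(f['pixels'],cv2.COLOR_RGB2BGR);u,v=proj(f,[.593,-.13,.04]).astype(int)
c=cv2.resize(im[v-50:v+50,u-60:u+60],(396,500),interpolation=cv2.INTER_CUBIC)
f=bot.grab_frame('top');im=cv2.cvtColor(f['pixels'],cv2.COLOR_RGB2BGR)
f=bot.grab_frame('wrist');im=cv2.cvtColor(f['pixels'],cv2.COLOR_RGB2BGR);d=cv2.resize(im,(400,500))
cv2.imwrite('pics/p.png',np.clip(np.hstack([c,d]).astype(float)*1.8,0,255).astype(np.uint8))
E
```

```text
{'clock': 24.4333, 'position': [0.5932, -0.1351, -0.0049], 'tool_rot': [-3.141, -0.0002, 1.7146], 'force': [0.1125, 0.2109, -0.9537], 'moment': [0.0247, 0.0067, -0.0321], 'grip_width': 0.0527, 'finger_force': 30.6441, 'qpos': [0.0344, 0.7673, 0.1362, 1.7775, -0.1657, 0.6085, 0.4129]}
```

View pics/p.png

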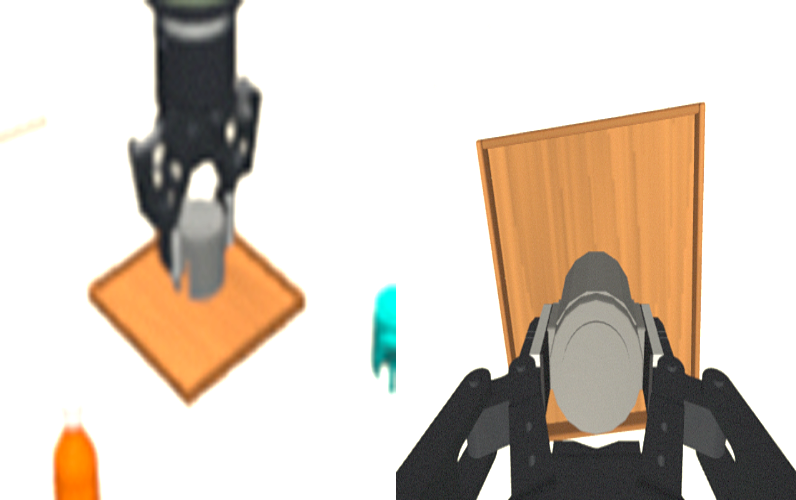

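The cap is held upright over the middle of the tray (scene half, cap at (200,265), tray centre (197,300)); about 15 mm remain.

Emit:
carry_out --rows '[[[0,0,0.004,0],[0,0,0.008,0],[0,0,0.012,0],[0,0,0.013,0],[0,0,0.014,0],[0,0,0.014,0]]]'

```text
clock: 25.08
position: [0.5932, -0.1353, -0.0188]
tool_rot: [-3.141, -0.0, 1.714]
force: [-0.1, 0.5, -0.1]
grip_width: 0.0525
finger_force: 30.6
```

Emit:
carry_out --rows '[[[0,0,0.0005,0],[0,0,0.001,0],[0,0,0.001,0]]]'

```text
clock: 25.33
position: [0.5934, -0.1354, -0.0195]
tool_rot: [3.142, 0.0, 1.714]
force: [-0.2, 0.6, -1.1]
grip_width: 0.0521
finger_force: 30.6
```

Emit:
carry_out --rows '[[[0,0,0.0005,0],[0,0,0.001,0],[0,0,0.001,0]]]'

```text
clock: 25.58
position: [0.5933, -0.1353, -0.0206]
tool_rot: [-3.141, -0.0, 1.714]
force: [-0.9, -1.0, -0.8]
grip_width: 0.0521
finger_force: 30.6
```

Emit:
carry_out --rows '[[[0,0,0.0005,0],[0,0,0.001,0],[0,0,0.001,0]]]'

```text
clock: 25.83
position: [0.5934, -0.1354, -0.0208]
tool_rot: [3.141, -0.0, 1.714]
force: [-3.2, 1.4, 12.6]
grip_width: 0.052
finger_force: 34.6
```

Emit:
carry_out --rows '[[[0,0,0.0005,0],[0,0,0.001,0],[0,0,0.001,0]]]'

```text
clock: 26.08
position: [0.5936, -0.1354, -0.021]
tool_rot: [3.141, -0.0, 1.714]
force: [-8.4, 2.4, 28.1]
grip_width: 0.0522
finger_force: 39.6
```

On the floor. Ease off, open, and withdraw.

Emit:
carry_out --rows '[[[0,0,-0.0008,0],[0,0,-0.0015,0],[0,0,-0.0015,0]]]'

```text
clock: 26.33
position: [0.5936, -0.1354, -0.0208]
tool_rot: [3.141, 0.0, 1.714]
force: [-1.8, -0.2, 6.8]
grip_width: 0.0527
finger_force: 32.9
```

Emit:
carry_out --rows '[[[0,0,0,0],[0,0,0,0],[0,0,0,0],[0,0,0,0],[0,0,0,0],[0,0,0,0]]]' --grip 0.078

```text
clock: 26.83
position: [0.5934, -0.1353, -0.0211]
tool_rot: [-3.142, -0.0, 1.715]
force: [-0.9, 0.1, -0.0]
grip_width: 0.078
finger_force: 0.0
```

Emit:
carry_out --rows '[[[0,0,-0.005,0],[0,0,-0.015,0],[0,0,-0.03,0],[0,0,-0.045,0],[0,0,-0.065,0],[0,0,-0.085,0],[0,0,-0.105,0],[0,0,-0.125,0],[0,0,-0.145,0],[0,0,-0.16,0],[0,0,-0.17,0],[0,0,-0.17,0]]]'

```text
clock: 27.83
position: [0.5944, -0.1356, 0.1517]
tool_rot: [3.138, 0.001, 1.714]
force: [-0.1, -1.0, -0.1]
grip_width: 0.078
finger_force: 0.0
```

```bash
python3 s.py; python3 - <<'E'
from h import *
for n in('wrist','scene'):
    f=bot.grab_frame(n)
    for l,z in(('cap_top',.05),('cap',.004),('tab_a',.035)):
        for r in bot.spot_point(f,l)[:4]: print(n,l,round(r['conf'],2),np.round(atz(f,r['position'],z),3), f['pixels'][int(r['position'][1]),min(559,int(r['position'][0]))])
E
```

```text
{'clock': 27.8333, 'position': [0.5944, -0.1356, 0.1517], 'tool_rot': [3.1382, 0.0009, 1.7143], 'force': [-0.0933, -1.0143, -0.0548], 'moment': [-0.0199, 0.0425, -0.0036], 'grip_width': 0.078, 'finger_force': 0.0, 'qpos': [-0.0034, 0.5502, 0.1903, 1.6964, -0.1265, 0.9035, 0.3811]}
wrist cap_top 0.97 [ 0.592 -0.132  0.05 ] [70 68 64]
wrist cap 0.92 [ 0.593 -0.132  0.004] [72 68 66]
wrist tab_a 0.82 [ 0.442 -0.011  0.035] [19 96 87]
wrist tab_a 0.78 [ 0.625 -0.131  0.035] [71 47 28]
wrist tab_a 0.62 [ 0.557 -0.138  0.035] [82 58 34]
scene cap_top 0.91 [0.637 0.191 0.05 ] [  0 146 137]
scene cap_top 0.71 [0.463 0.017 0.05 ] [  0 146 138]
scene cap_top 0.67 [ 0.606 -0.124  0.05 ] [99 99 96]
scene cap 0.91 [ 0.575 -0.138  0.004] [67 67 65]
scene cap 0.85 [0.63  0.197 0.004] [197 198 181]
scene cap 0.52 [0.479 0.027 0.004] [ 53 109 102]
scene tab_a 0.68 [0.625 0.224 0.035] [73 97 90]
scene tab_a 0.42 [0.495 0.037 0.035] [ 7 78 74]
scene tab_a 0.39 [ 0.631 -0.117  0.035] [50 41 37]
```

The grey cap stands upright at about (0.593, −0.132), in the middle of the tray, with the hand clear of it.

```bash
python3 -c "
from workcell import bot
print(bot.job_done())"
```

```text
the job is handed in; nothing more can be done
None
```

The jar is open: I turned the cap about 1.15 rad to its stop, lifted it off, set it upright in the middle of the tray and handed the job in; the hand-in call returned no verdict.

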